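# Find the true heat-sink base with a straightedge

## Task

Two of the three heat sinks have a bowed base, too slight to see, and one is true: find it by laying the straightedge lengthwise along the middle of a base, letting go, and pressing down with the shut fingers first on its red end and then on its plain end (about 8 N, never more than 35 N on a base), moving on to another base if it rocks. When you have pressed both ends and it does not rock, leave the straightedge lying flush there along the middle of the true base. Keep the gripper itself off the machined bases and leave the other things on the bench where they are.

Things in the scene. Friction and masses are not known exactly. Their poses are not given: they have to be found in the camera images.
- straightedge: Loose steel bar 140 long (x) x 16 wide (y) x 30 mm tall (z), about 0.3 kg, on the bench left or right of the heat sinks. Origin: centre of its underside, the straight side; +x points to its red-painted end (last 22 mm). Centred on a bowed base it tips over the hump, one end on the face, the other about 4.5 mm up; a light push on the raised end see-saws it, and it may tip back. On a true one it lies flush.
- red_end (a point): Point on the straightedge's top side, 58 mm from its middle towards the red end, 30 mm above its underside: where to press the red end.
- plain_end (a point): The like point on the straightedge's top side, 58 mm from its middle towards the plain steel end: where to press that end.
- sink_blue: Fixed aluminium heat sink with blue end clips, fins down in a wooden cradle, 150 (x) x 70 (y) x 45 mm tall. Origin: centre of its underside on the bench, x along its length. It may be bowed or true.
- face_blue (a point): Centre of the machined upper face of the heat sink with blue clips, 45 mm above the bench; x along the face's 150 mm length, z up. If bowed, a round hump 68 mm across stands 2.5 mm proud, its top 8 to 12 mm from the face's middle, along x, either way; if true, the face is flat.
- sink_green: Fixed aluminium heat sink with green end clips, fins down in a wooden cradle, 150 (x) x 70 (y) x 45 mm tall. Origin: centre of its underside on the bench, x along its length. It may be bowed or true.
- face_green (a point): Centre of the machined upper face of the heat sink with green clips, 45 mm above the bench; x along the face's 150 mm length, z up. If bowed, a round hump 68 mm across stands 2.5 mm proud, its top 8 to 12 mm from the face's middle, along x, either way; if true, the face is flat.
- sink_orange: Fixed aluminium heat sink with orange end clips, fins down in a wooden cradle, 150 (x) x 70 (y) x 45 mm tall. Origin: centre of its underside on the bench, x along its length. It may be bowed or true.
- face_orange (a point): Centre of the machined upper face of the heat sink with orange clips, 45 mm above the bench; x along the face's 150 mm length, z up. If bowed, a round hump 68 mm across stands 2.5 mm proud, its top 8 to 12 mm from the face's middle, along x, either way; if true, the face is flat.
- drive: Bystander, loose, leave alone: flat dark disk drive 100 x 70 x 9 mm with a paper label. Origin: at its underside.
- jar: Bystander, loose, leave alone: small pale jar, 38 mm across, 50 mm tall, blue cap. Origin: at its underside.
- screwdriver: Bystander, loose, leave alone: screwdriver 170 mm long. Origin: at its underside.
- dish: Bystander, loose, leave alone: steel dish 70 mm across, 25 mm tall. Origin: at its underside.
- fan: Bystander, loose, leave alone: black fan 80 x 80 x 25 mm. Origin: at its underside.
- memory: Bystander, loose, leave alone: green memory stick 133 x 12 x 30 mm standing on its long side. Origin: at its underside.
Things that resemble listed ones, but are neither listed nor needed, are in the scene too. Of the things that look like the straightedge, take the one that is nearest to the robot's base at the start. Leave any pink look-alike of the sink_green alone.

How it is judged:
On the way, in this order (a step that is already met when the one before it is completed fails the run):
1. the straightedge lies flush along a base and its red end is pressed (gripper within 28 mm of the end point, bar on base over 6 N with its weight, 0.2 s) (((z of red_end in the frame of face_blue between 0.028 and 0.0313 m and z of plain_end in the frame of face_blue between 0.028 and 0.0313 m and x of straightedge in the frame of face_blue between -0.015 and 0.015 m and y of straightedge in the frame of face_blue between -0.012 and 0.012 m and angle between the x axis of straightedge and the x axis of face_blue, either way round below 0.15 rad and horizontal distance between the grasp point and red_end below 0.028 m and contact force between the fingers and straightedge above 2 N and contact force between straightedge and sink_blue above 6 N) or (z of red_end in the frame of face_green between 0.028 and 0.0313 m and z of plain_end in the frame of face_green between 0.028 and 0.0313 m and x of straightedge in the frame of face_green between -0.015 and 0.015 m and y of straightedge in the frame of face_green between -0.012 and 0.012 m and angle between the x axis of straightedge and the x axis of face_green, either way round below 0.15 rad and horizontal distance between the grasp point and red_end below 0.028 m and contact force between the fingers and straightedge above 2 N and contact force between straightedge and sink_green above 6 N) or (z of red_end in the frame of face_orange between 0.028 and 0.0313 m and z of plain_end in the frame of face_orange between 0.028 and 0.0313 m and x of straightedge in the frame of face_orange between -0.015 and 0.015 m and y of straightedge in the frame of face_orange between -0.012 and 0.012 m and angle between the x axis of straightedge and the x axis of face_orange, either way round below 0.15 rad and horizontal distance between the grasp point and red_end below 0.028 m and contact force between the fingers and straightedge above 2 N and contact force between straightedge and sink_orange above 6 N))), for 0.2 s.
2. then, still flush, its plain end is pressed in the same way (((z of red_end in the frame of face_blue between 0.028 and 0.0313 m and z of plain_end in the frame of face_blue between 0.028 and 0.0313 m and x of straightedge in the frame of face_blue between -0.015 and 0.015 m and y of straightedge in the frame of face_blue between -0.012 and 0.012 m and angle between the x axis of straightedge and the x axis of face_blue, either way round below 0.15 rad and horizontal distance between the grasp point and plain_end below 0.028 m and contact force between the fingers and straightedge above 2 N and contact force between straightedge and sink_blue above 6 N) or (z of red_end in the frame of face_green between 0.028 and 0.0313 m and z of plain_end in the frame of face_green between 0.028 and 0.0313 m and x of straightedge in the frame of face_green between -0.015 and 0.015 m and y of straightedge in the frame of face_green between -0.012 and 0.012 m and angle between the x axis of straightedge and the x axis of face_green, either way round below 0.15 rad and horizontal distance between the grasp point and plain_end below 0.028 m and contact force between the fingers and straightedge above 2 N and contact force between straightedge and sink_green above 6 N) or (z of red_end in the frame of face_orange between 0.028 and 0.0313 m and z of plain_end in the frame of face_orange between 0.028 and 0.0313 m and x of straightedge in the frame of face_orange between -0.015 and 0.015 m and y of straightedge in the frame of face_orange between -0.012 and 0.012 m and angle between the x axis of straightedge and the x axis of face_orange, either way round below 0.15 rad and horizontal distance between the grasp point and plain_end below 0.028 m and contact force between the fingers and straightedge above 2 N and contact force between straightedge and sink_orange above 6 N))), for 0.2 s.
At the end, for the whole second after the job is handed in: The straightedge lies still and flush on the true base (both end points within 1.3 mm of 30 mm above the face), along it within 0.15 rad, its middle within 15 mm lengthwise and 12 mm crosswise of the base's middle (((z of red_end in the frame of face_blue between 0.028 and 0.0313 m and z of plain_end in the frame of face_blue between 0.028 and 0.0313 m and x of straightedge in the frame of face_blue between -0.015 and 0.015 m and y of straightedge in the frame of face_blue between -0.012 and 0.012 m and angle between the x axis of straightedge and the x axis of face_blue, either way round below 0.15 rad) or (z of red_end in the frame of face_green between 0.028 and 0.0313 m and z of plain_end in the frame of face_green between 0.028 and 0.0313 m and x of straightedge in the frame of face_green between -0.015 and 0.015 m and y of straightedge in the frame of face_green between -0.012 and 0.012 m and angle between the x axis of straightedge and the x axis of face_green, either way round below 0.15 rad) or (z of red_end in the frame of face_orange between 0.028 and 0.0313 m and z of plain_end in the frame of face_orange between 0.028 and 0.0313 m and x of straightedge in the frame of face_orange between -0.015 and 0.015 m and y of straightedge in the frame of face_orange between -0.012 and 0.012 m and angle between the x axis of straightedge and the x axis of face_orange, either way round below 0.15 rad)) and linear speed of straightedge below 0.01 m/s and angular speed of straightedge below 0.05 rad/s); the robot touches nothing.
It fails at once if the straightedge is pressed on a base with more than 35 N (contact force between straightedge and sink_blue above 35 N or contact force between straightedge and sink_green above 35 N or contact force between straightedge and sink_orange above 35 N).
It fails at once if the gripper presses on a heat sink (over 4 N) (contact force between the fingers and sink_blue above 4 N or contact force between the fingers and sink_green above 4 N or contact force between the fingers and sink_orange above 4 N).
It fails at once if a bystander is moved by more than 20 mm (distance of any of drive, jar, screwdriver, dish, fan, memory from where it was at the start of the episode above 0.02 m).
It also fails if it takes over 72 s, if anything falls off the work surface, if the arm or the gripper's body presses on something with over 40 N, if the wrist force passes 120 N, or if a joint passes its speed limit or range.

## Robot

A 6-joint arm with a two-finger parallel gripper is mounted at the origin on the work surface. World frame = base frame: x ahead of the robot, y to its left, z up, the work surface at z = 0. Lengths are in m, angles in rad, forces in N, time in s.
With the tool pointing down it reaches from about 0.35 to 0.975 m from the base axis. Payload 7.1 kg.
Tool frame: the origin (TCP) lies midway between the tips of the shut fingers; the grasp point (between the pads) lies 19 mm behind it; z points along the fingers, x is the direction in which the jaws open and shut, and the axes are right-handed (so a half turn about z gives the same grasp; the last joint's range is limited). The gripper opens to 88 mm and grips with 3 to 60 N. Pads are 20 mm wide; open, the fingers measure 115 mm over their backs; the gripper's body (75 mm by 178 mm) begins 61 mm behind the grasp point.
Start: joints at [1.165, 0.423, 1.63, -0, 1.089, -0.019], TCP at [0.236, 0.579, 0.223] pointing down, gripper open.
Joint ranges: [-3, 3], [-0.9, 2.11], [0.09, 2.58], [-1.31, 4.45], [0.11, 2.69], [-2.54, 2.54]. Speed limits (rad/s): [2.39, 2.39, 3.01, 3.14, 3.14, 3.14].

## Interface

Orientations are given as a 3x3 rotation matrix whose columns are the frame's x, y, z axes.
In Python, from bench import arm gives the robot as it stands.
- The arm moves only by the tool carry_out, never from a script. Its argument "deltas" is a list that holds one entry, the list of rows, each a list of 6 numbers: the shift along the tool's x, y, z in mm, then the turn, a rotation vector about the tool's x, y, z in rad. In form: [[[tx, ty, tz, rx, ry, rz], ...]]. A call has 1 to 12 rows; each row shifts and turns the pose as measured when the row begins, along the tool's axes as they then stand; what a row does not reach is not made up. A row lasts 1/12 s, in which the tool goes at most 41.7 mm and 7.16 degrees, less where a joint would pass 70% of its speed; a pose out of reach is approached as far as the arm can. A call is refused whole if a number of a shift passes 41.7 or a number of a turn 0.125, either way. A call with a gripper value outside its range is refused whole. "hand" is the closure, from 0 (fully open) to 1 (shut), set as the call begins (left out, the last holds). The fingers move at their own pace and stop on an object; "newtons" is the grip in N (left out, the last holds). Time passes only in rows, so rows that do not move let the fingers close. It gives the time, the measured TCP pose, the force and the opening at its end, in the units of the state.
- arm.get_state(): the state, without advancing time (a new reading comes with each control period).
- arm.read_camera(name): name is "scene" or "top" or "wrist"; returns a dict with "img" (420x560x3 uint8, red, green, blue), "intrinsics" (3x3 intrinsics, pixels), "dist" ([k1, k2, p1, p2, k3] as OpenCV has them; the pictures are not rectified), "rvec" (rotation vector, rad) and "tvec" (3), from world to camera coordinates, as OpenCV has them. Camera axes: x right, y down, z forward; pixel columns grow to the right and rows downward; lengths in m; the calibration is good to about 2 mm. A picture is of the moment at which its call begins. There is no depth.
- arm.finish_job(): hands the job in, once; it reports no verdict.
Trained networks look in a picture, given as the dict that the camera call returned (one of the last four; its "shot" number tells which), for a name from the list of things; names that differ only in an ending like _2 or _b are one class to them, and where a whole thing is asked for, a point or a joint stands for the part that bears it (a point fixed in the world has none). Each returns a list of dicts, best first, with "score" (0 to 1); they miss things now and then, are a little off and sometimes report something else, mostly with a low value. They report only what shows in the picture. A call takes as long as a camera call. They do not tell look-alikes from the thing itself.
- arm.trace(picture, label): "mask" (420x560 bool, what is visible of it) and "rect" ([centre column, centre row, width, height] as shares, 0 to 1, of the picture: columns of its width, rows of its height, round what is visible of it).
- arm.mark_of(picture, label): "xy" ([column, row] as shares, 0 to 1, of the picture: columns of its width, rows of its height: a listed point, or the origin of a listed thing).
The state is a dict: "time_s": time; "joints": joint angles; "joint_vel": joint speeds; "joint_torque": joint torques, N m; "tcp_pos": TCP position; "orientation": TCP orientation; "force": force on the tool from outside, world axes, zero at the start; "ft_torque": the same for the moment, N m; "width": finger opening in m.
Only numpy, scipy, OpenCV 4.12 (cv2) and the standard library are available. Lean on these libraries where they do the work, as an engineer would, in place of code of your own. Each camera call takes 0.05 s, during which the arm holds its last target.

## Working session

There is one attempt and no reset: what is moved stays moved. The work goes in short steps, Python scripts to look and compute and a tool call to move; the robot and the scene stay as the last step left them, time stands still between calls to the robot, and variables do not carry over. Pictures are saved under pics/ and viewed, and the job is handed in when it is done.

Besides the shell and the picture viewer there is one more tool, called as a command line: name --argument value ..., lists and objects as JSON in quotes. carry_out: Moves the arm, as the interface text tells. Its arguments: {"type":"object","properties":{"deltas":{"type":"array","items":{"type":"array","items":{"type":"array","items":{"type":"number"}}}},"hand":{"type":"number"},"newtons":{"type":"number"}},"required":["deltas"]}

```bash
ls; mkdir -p pics; python3 - <<'E'
from bench import arm
import cv2
print(arm.get_state())
for n in ("scene","top"):
    p=arm.read_camera(n); cv2.imwrite(f"pics/{n}0.png",p["img"][:,:,::-1])
    print(n,p["intrinsics"],p["dist"],p["rvec"],p["tvec"],p["shot"])
    for l in ["straightedge","sink_blue","sink_green","sink_orange"]:
        print(l,[(round(d["score"],2),[round(v*s) for v,s in zip(d["rect"],(560,420,560,420))]) for d in arm.trace(p,l)])
E
```

```text
pics
{'time_s': 0.0, 'joints': array([ 1.16500629e+00,  4.23823117e-01,  1.63070474e+00,  9.71670635e-06,
        1.08863492e+00, -1.90318899e-02]), 'joint_vel': array([ 2.65130441e-03, -8.38129740e-05,  2.32858479e-05,  2.33800734e-04,
       -1.86859947e-04, -1.01513374e-03]), 'joint_torque': array([ 7.69199614e-04, -5.44623971e+01, -2.73673725e+01,  6.44627865e-02,
        2.26628745e-02, -1.11826409e-04]), 'tcp_pos': array([0.2355066 , 0.57830779, 0.22190699]), 'orientation': array([[ 3.77191690e-01,  9.26134998e-01, -6.27709959e-04],
       [ 9.26133881e-01, -3.77192210e-01, -1.43922162e-03],
       [-1.56968082e-03, -3.84810241e-05, -9.99998767e-01]]), 'force': array([-0.07464314, -0.05345535, -0.43687246]), 'ft_torque': array([-0.03414603, -0.02493752,  0.00263332]), 'width': 0.08743571782861792}
scene [[452.46068992   0.         268.94882577]
 [  0.         452.46068992 209.88406936]
 [  0.           0.           1.        ]] [-0.11607536  0.          0.          0.          0.        ] [ 0.93018511  2.55311107 -0.97642978] [ 0.33649623 -0.17591432  1.40731554] 1
straightedge
[... 236 characters left out ...]
 64, 51])]
sink_orange [(0.97, [280, 289, 80, 68])]
top [[447.00559766   0.         277.82537877]
 [  0.         447.00559766 216.68994319]
 [  0.           0.           1.        ]] [0.01258701 0.         0.         0.         0.        ] [ 2.12024085 -2.13843997  0.20966254] [0.00619835 0.44596681 1.43311282] 2
straightedge [(0.83, [150, 139, 38, 24]), (0.58, [142, 189, 24, 37]), (0.55, [181, 205, 19, 43]), (0.52, [383, 195, 20, 30]), (0.42, [278, 186, 29, 48])]
sink_blue [(0.93, [281, 187, 30, 50]), (0.19, [181, 209, 18, 36])]
sink_green [(0.74, [331, 182, 30, 46]), (0.64, [398, 145, 30, 53]), (0.64, [371, 300, 31, 56]), (0.57, [282, 186, 33, 49])]
sink_orange [(0.96, [224, 185, 27, 48])]
```

View pics/scene0.png

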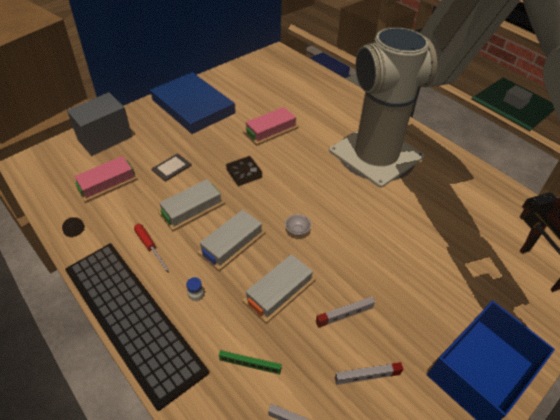

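View pics/top0.png

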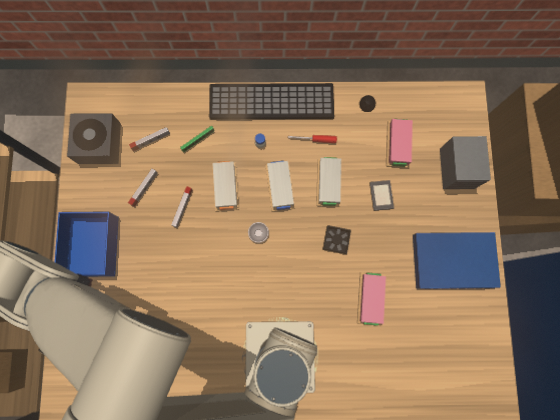

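```bash
cat > h.py <<'E'
import numpy as np, cv2
from bench import arm
def back(p,uv,z):
    """pixel(s) -> world points on plane height z"""
    uv=np.asarray(uv,float).reshape(-1,1,2)
    n=cv2.undistortPoints(uv,p["intrinsics"],np.array(p["dist"],float)).reshape(-1,2)
    R,_=cv2.Rodrigues(np.array(p["rvec"],float)); t=np.array(p["tvec"],float).ravel()
    d=np.c_[n,np.ones(len(n))]@R; c=-R.T@t
    return c+d*((z-c[2])/d[:,2])[:,None]
def proj(p,P):
    return cv2.projectPoints(np.asarray(P,float).reshape(-1,1,3),np.array(p["rvec"],float),np.array(p["tvec"],float),p["intrinsics"],np.array(p["dist"],float))[0].reshape(-1,2)
def save(p,name,crop=None,s=1):
    im=p["img"][:,:,::-1]
    if crop: im=im[crop[1]:crop[3],crop[0]:crop[2]]
    cv2.imwrite("pics/"+name,cv2.resize(im,None,fx=s,fy=s,interpolation=cv2.INTER_CUBIC))
E
python3 - <<'E'
from h import *
np.set_printoptions(precision=4,suppress=True)
for n,crop,s in (("top",(110,100,450,340),2.3),("scene",(80,90,430,420),1.8)):
    p=arm.read_camera(n); save(p,n+"0z.png",crop,s)
    for l,z in (("straightedge",0.03),("sink_blue",.045),("sink_green",.045),("sink_orange",.045)):
        for d in arm.trace(p,l):
            m=d["mask"].astype(np.uint8)
            c=max(cv2.findContours(m,0,2)[0],key=len)
            r=cv2.minAreaRect(c); b=back(p,cv2.boxPoints(r),z)
            print(n,l,round(d["score"],2),np.round(r[0]),m.sum(),"ctr",back(p,[r[0]],z)[0],"sides",np.linalg.norm(b[1]-b[0]),np.linalg.norm(b[2]-b[1]))
    for l in ("straightedge","red_end","plain_end","face_blue","face_green","face_orange"):
        for d in arm.mark_of(p,l): 
            uv=np.array(d["xy"])*[560,420]
            print(n,l,round(d["score"],2),uv,back(p,[uv],0 if l=="straightedge" else .045 if "face" in l else .03)[0])
E
```

```text
top straightedge 0.91 [149. 138.] 285 ctr [0.7249 0.4394 0.03  ] sides 0.1348040444032456 0.027921735187436736
top straightedge 0.7 [143. 187.] 296 ctr [0.5522 0.4539 0.03  ] sides 0.13718336310259271 0.027540705751940044
top straightedge 0.59 [181. 206.] 285 ctr [0.4852 0.323  0.03  ] sides 0.1440899625817111 0.025068550566621505
top straightedge 0.27 [329. 181.] 1086 ctr [ 0.5696 -0.1706  0.03  ] sides 0.16826562892294647 0.0827181096347836
top sink_blue 0.69 [181. 207.] 269 ctr [0.4813 0.3195 0.045 ] sides 0.13753220138633382 0.023619639159637718
top sink_blue 0.67 [280. 185.] 1137 ctr [ 0.5524 -0.0059  0.045 ] sides 0.08198975343233599 0.17057906775580628
top sink_green 0.98 [399. 143.] 1232 ctr [ 0.6972 -0.4121  0.045 ] sides 0.08942539921659458 0.17156538423558101
top sink_green 0.94 [371. 298.] 1323 ctr [ 0.179  -0.2914  0.045 ] sides 0.16228854380271024 0.08423653729615038
top sink_green 0.75 [328. 181.] 1222 ctr [ 0.5648 -0.1673  0.045 ] sides 0.1747569972280173 0.08513016366935947
top sink_orange 0.74 [225. 186.] 1115 ctr [0.5515 0.1787 0.045 ] sides 0.07873518146415685 0.1
[... 2442 characters left out ...]
0.03  ]
scene red_end 0.69 [342.888 315.798] [0.5073 0.3327 0.03  ]
scene plain_end 0.82 [275.128 407.694] [0.7538 0.3887 0.03  ]
scene plain_end 0.73 [342.104 374.01 ] [0.6053 0.4254 0.03  ]
scene plain_end 0.67 [367.416 300.006] [0.4352 0.3412 0.03  ]
scene plain_end 0.34 [323.12 315.42] [0.5402 0.3034 0.03  ]
scene plain_end 0.34 [298.592 231.21 ] [0.4182 0.0905 0.03  ]
scene face_blue 0.67 [232.12  232.386] [ 0.5578 -0.0049  0.045 ]
scene face_green 0.94 [268.912 116.592] [ 0.1756 -0.3142  0.045 ]
scene face_green 0.73 [188.384 197.694] [ 0.5758 -0.1762  0.045 ]
scene face_green 0.62 [100.8  174.09] [ 0.7184 -0.417   0.045 ]
scene face_orange 0.81 [281.904 280.392] [0.5561 0.1821 0.045 ]
```

Scene view: three sinks at (190,204) green, (231,240) blue, (279,287) orange. The bar nearest the base is at (345,312), red end at (321,317). The look-alike bars are at (368,373) and (286,416), and the pink sinks are far off. I'll measure the details next.

View pics/top0z.png

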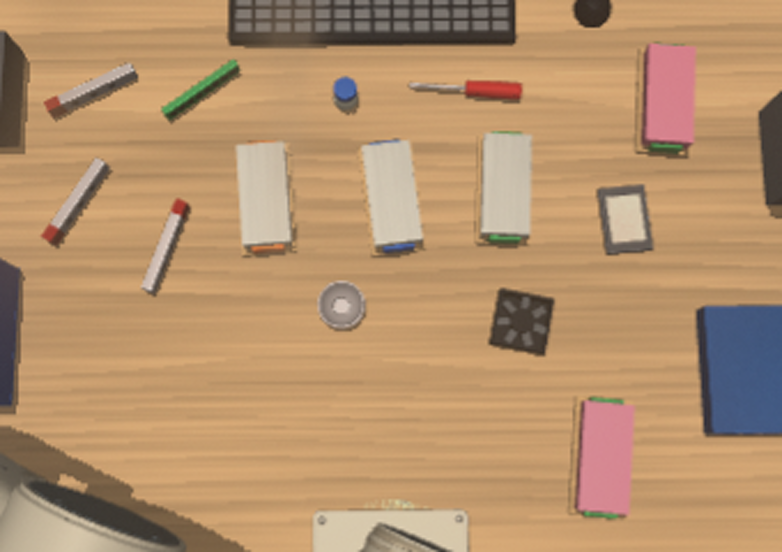

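View pics/scene0z.png

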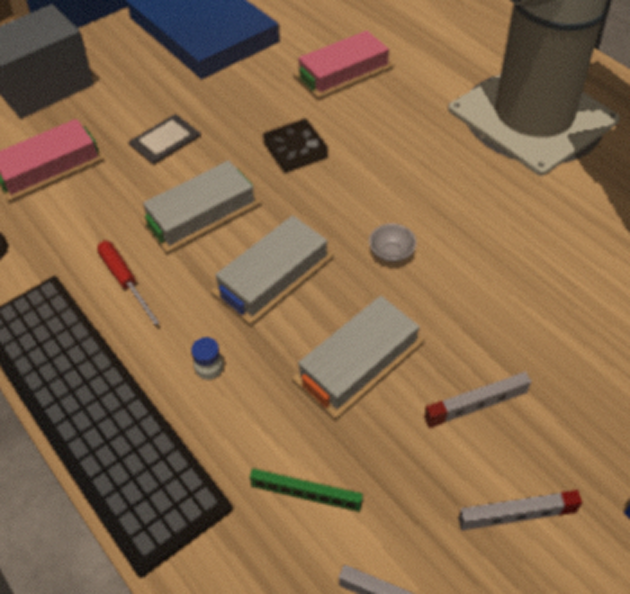

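```bash
python3 - <<'E'
from h import *
np.set_printoptions(precision=4,suppress=True)
R={}
for n in ("top","scene"):
    p=arm.read_camera(n); hsv=cv2.cvtColor(p["img"],cv2.COLOR_RGB2HSV)
    for nm,c,z in (("orange",(.555,.182),.045),("blue",(.562,-.006),.045),("green",(.568,-.182),.045),("bar",(.487,.3225),.03)):
        uv=proj(p,[[*c,z]])[0].astype(int)
        roi=np.zeros(hsv.shape[:2],np.uint8); cv2.circle(roi,tuple(int(a) for a in uv),50,1,-1)
        m=((hsv[...,1]<(70))&(hsv[...,2]>(130 if n=="top" else 110))).astype(np.uint8)*roi
        if nm=="bar": m|=(((hsv[...,0]<6)|(hsv[...,0]>174))&(hsv[...,1]>150)).astype(np.uint8)*roi
        k,l,st,ct=cv2.connectedComponentsWithStats(m)
        j=min(range(1,k),key=lambda j:np.hypot(*(ct[j]-uv))+(1e3 if st[j,4]<80 else 0))
        ys,xs=np.where(l==j); 
        w=back(p,np.c_[xs,ys],z)[:,:2]; ce=w.mean(0); ev,V=np.linalg.eigh(np.cov((w-ce).T))
        v=V[:,1]*np.sign(V[0,1]); print(n,nm,"hsv",hsv[uv[1],uv[0]],"ctr",ce,"yaw",np.arctan2(v[1],v[0]),"len",np.sqrt(ev*12))
E
```

```text
top orange hsv [ 19  39 208] ctr [0.5579 0.1798] yaw 0.08445408419609256 len [0.0712 0.1509]
top blue hsv [ 18  38 210] ctr [ 0.5593 -0.0055] yaw 0.11761304966520177 len [0.0695 0.1534]
top green hsv [ 19  38 202] ctr [ 0.5707 -0.1722] yaw -0.06711673205685091 len [0.0704 0.1512]
top bar hsv [ 11  35 210] ctr [0.4848 0.3253] yaw -0.3498786456216474 len [0.0164 0.1395]
scene orange hsv [ 20  38 149] ctr [0.5636 0.1805] yaw 0.07614231357115833 len [0.0692 0.149 ]
scene blue hsv [ 18  43 153] ctr [ 0.5634 -0.0054] yaw 0.12257700917631735 len [0.0695 0.1493]
scene green hsv [ 20  39 150] ctr [ 0.5749 -0.1726] yaw -0.051377527031704034 len [0.0693 0.1505]
scene bar hsv [  8  46 144] ctr [0.4941 0.3238] yaw -0.3104200055281418 len [0.0176 0.146 ]
```

carry_out --deltas '[[[-12,28,0,0,0,-0.005],[-12,28,0,0,0,-0.005],[-12,28,0,0,0,-0.005],[-12,28,0,0,0,-0.005],[-12,28,0,0,0,-0.005],[-12,28,0,0,0,-0.005],[-12,28,5,0,0,-0.005],[-12,28,10,0,0,-0.005],[-12,28,15,0,0,-0.005],[-12,28,15,0,0,-0.005],[-10,28,15,0,0,-0.005],[-9,22,10,0,0,0]]]' --hand 0

```text
time_s: 2.7
tcp_pos: [0.5062, 0.3293, 0.1542]
orientation: [[0.314, 0.949, 0.007], [0.949, -0.314, 0.009], [0.011, 0.004, -1.0]]
force: [-0.8, -0.6, -0.1]
width: 0.0878
```

```bash
cat >> h.py <<'E'
np.set_printoptions(precision=4,suppress=True)
def goto(xy,z,yaw_x):
    """print remaining shift (tool mm) and rz to bring TCP to xy,z with tool x at world angle yaw_x"""
    s=arm.get_state(); R=s["orientation"]; d=np.array([*xy,z])-s["tcp_pos"]
    a=np.arctan2(R[1,0],R[0,0]); e=(yaw_x-a+np.pi/2)%np.pi-np.pi/2
    print("t",round(s["time_s"],2),"tcp",s["tcp_pos"],"toolx",round(a,4),"tilt",R[:2,2],"F",s["force"],"w",round(s["width"],4))
    print("need mm",np.round(R.T@d*1000,1),"rz",round(-e,4),"j6",s["joints"][5])
E
python3 - <<'E'
from h import *
goto((.489,.325),.01,1.236)
p=arm.read_camera("wrist"); save(p,"w1.png")
for l in ("straightedge","red_end","plain_end"):
    for d in arm.mark_of(p,l):
        uv=np.array(d["xy"])*[560,420]; print(l,d["score"],uv,back(p,[uv],0 if l=="straightedge" else .03)[0])
E
```

```text
t 2.7 tcp [0.5062 0.3293 0.1542] toolx 1.2513 tilt [0.0072 0.009 ] F [-0.8088 -0.6093 -0.1491] w 0.0878
need mm [-11.  -15.5 144. ] rz 0.0153 j6 -0.699107791650805
straightedge 0.76 [265.104 178.206] [0.4873 0.3238 0.    ]
straightedge 0.69 [401.688 196.812] [0.5526 0.4558 0.    ]
red_end 0.89 [442.512 148.092] [0.5074 0.4914 0.03  ]
red_end 0.63 [264.88  241.584] [0.5434 0.3052 0.03  ]
red_end 0.44 [263.312 176.904] [0.4805 0.3252 0.03  ]
plain_end 0.94 [267.12 117.39] [0.4304 0.3461 0.03  ]
plain_end 0.71 [398.72  260.316] [0.6067 0.429  0.03  ]
plain_end 0.66 [392.112 383.418] [0.7589 0.3883 0.03  ]
```

View pics/w1.png

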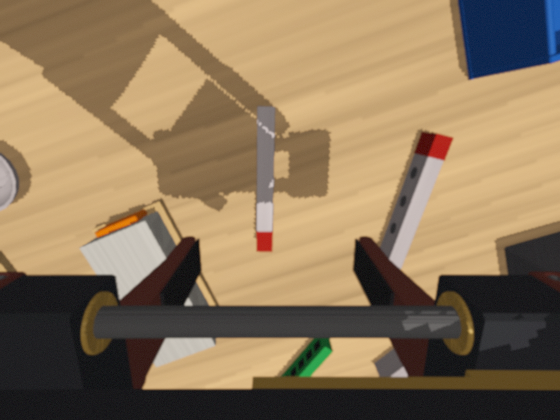

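Wrist picture: the bar runs straight up and down the picture, from (265,108) to (264,250), red end at the bottom. Its centre is about (0.487, 0.3255) and its yaw about -0.345. All views agree, so I'll go down and grip it.

carry_out --deltas '[[[-5,-9,10,0.004,-0.004,0.009],[-4,-8,20,0.004,-0.004,0.009],[-2,0,25,0,0,0.008],[0,0,25,0,0,0],[0,0,20,0,0,0],[0,0,15,0,0,0],[0,0,0,0,0,0]]]'

```text
time_s: 3.48
tcp_pos: [0.4765, 0.3343, 0.0395]
orientation: [[0.334, 0.942, 0.001], [0.942, -0.334, 0.009], [0.009, -0.002, -1.0]]
force: [-0.8, -0.0, 1.0]
width: 0.088
```

```bash
python3 - <<'E'
from h import *
goto((.487,.3255),.011,1.225)
p=arm.read_camera("wrist"); save(p,"w2.png")
E
```

```text
t 3.48 tcp [0.4765 0.3343 0.0395] toolx 1.2299 tilt [0.0012 0.0093] F [-0.8384 -0.0207  1.0073] w 0.088
need mm [-5.  12.9 28.4] rz 0.0049 j6 -0.6509302028337297
```

View pics/w2.png

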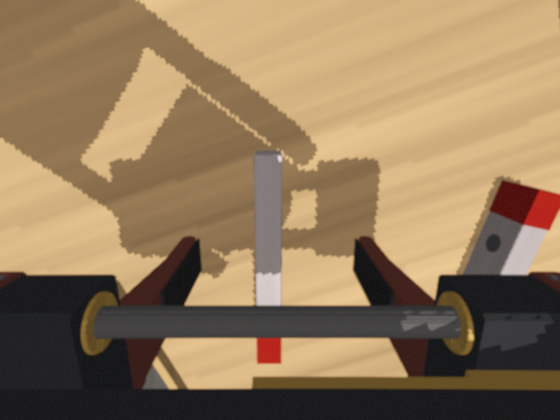

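carry_out --deltas '[[[-4,10,8,0,-0.008,0.004],[-1,3,8,0,0,0],[0,0,5,0,0,0],[0,0,3,0,0,0],[0,0,0,0,0,0],[0,0,0,0,0,0]]]'

```text
time_s: 4.03
tcp_pos: [0.4893, 0.3278, 0.0186]
orientation: [[0.336, 0.942, 0.004], [0.942, -0.336, 0.005], [0.006, 0.002, -1.0]]
force: [-0.3, 0.0, 0.5]
width: 0.0878
```

```bash
python3 - <<'E'
from h import *
goto((.487,.3255),.011,1.225)
E
```

```text
t 4.03 tcp [0.4893 0.3278 0.0186] toolx 1.2277 tilt [0.0043 0.0052] F [-0.3357  0.0456  0.4736] w 0.0878
need mm [-3.  -1.4  7.5] rz 0.0027 j6 -0.661259330067212
```

carry_out --deltas '[[[-3,-1,4,0.002,-0.005,0.002],[0,0,4,0,0,0],[0,0,0,0,0,0],[0,0,0,0,0,0]]]'

```text
time_s: 4.37
tcp_pos: [0.4878, 0.3252, 0.0107]
orientation: [[0.339, 0.941, 0.002], [0.941, -0.339, 0.002], [0.002, 0.001, -1.0]]
force: [-0.0, -0.2, 0.2]
width: 0.0875
```

carry_out --deltas '[[[0,0,0,0,0,0],[0,0,0,0,0,0],[0,0,0,0,0,0],[0,0,0,0,0,0],[0,0,0,0,0,0],[0,0,0,0,0,0],[0,0,0,0,0,0],[0,0,0,0,0,0]]]' --hand 1 --newtons 25

```text
time_s: 5.03
tcp_pos: [0.488, 0.3255, 0.011]
orientation: [[0.339, 0.941, 0.002], [0.941, -0.339, 0.002], [0.003, 0.001, -1.0]]
force: [-1.2, 0.5, -0.4]
width: 0.0377
```

```bash
python3 - <<'E'
from h import *
goto((.561,.180),.12,1.651)
E
```

```text
t 5.03 tcp [0.488  0.3255 0.011 ] toolx 1.225 tilt [0.0022 0.002 ] F [-1.1541  0.4673 -0.3505] w 0.0377
need mm [-111.8  118.2 -109.1] rz -0.426 j6 -0.6579078536385966
```

carry_out --deltas '[[[0,0,0,0,0,0],[0,0,0,0,0,0],[0,0,0,0,0,0],[0,0,0,0,0,0],[0,0,0,0,0,0],[0,0,0,0,0,0]]]'

```text
time_s: 5.53
tcp_pos: [0.4879, 0.3254, 0.0111]
orientation: [[0.339, 0.941, 0.002], [0.941, -0.339, 0.002], [0.002, 0.001, -1.0]]
force: [0.1, -0.1, 1.0]
width: 0.0157
```

Gripped at 15.7 mm, which fits the 16 mm bar. Next I lift it, then turn and carry it to the orange base.

carry_out --deltas '[[[0,0,-15,0,0,0],[0,0,-25,0,0,0],[0,0,-30,0,0,0],[0,0,-25,0,0,-0.02],[-10,12,-14,0,0,-0.05],[-14,16,0,0,0,-0.06],[-14,16,0,0,0,-0.06],[-14,16,0,0,0,-0.06],[-14,16,0,0,0,-0.06],[-12,12,0,0,0,-0.05],[-8,8,0,0,0,-0.03],[0,0,0,0,0,0]]]'

```text
time_s: 6.53
tcp_pos: [0.5666, 0.2197, 0.1201]
orientation: [[-0.066, 0.998, -0.007], [0.998, 0.066, -0.004], [-0.003, -0.008, -1.0]]
force: [-0.5, -1.2, -2.4]
width: 0.0158
```

```bash
python3 - <<'E'
from h import *
goto((.561,.180),.056,1.651)
p=arm.read_camera("scene"); save(p,"s1.png",(200,180,420,360),3.5)
p=arm.read_camera("wrist"); save(p,"w3.png")
E
```

```text
t 6.53 tcp [0.5666 0.2197 0.1201] toolx 1.6372 tilt [-0.0074 -0.0036] F [-0.47   -1.2112 -2.4413] w 0.0158
need mm [-39.1  -7.8  64.2] rz -0.0138 j6 -1.2857684617211682
```

View pics/s1.png

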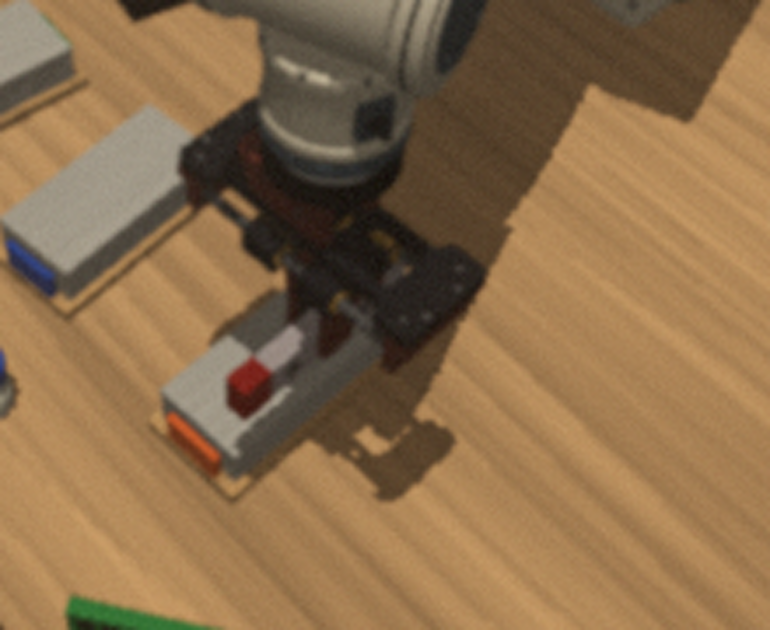

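View pics/w3.png

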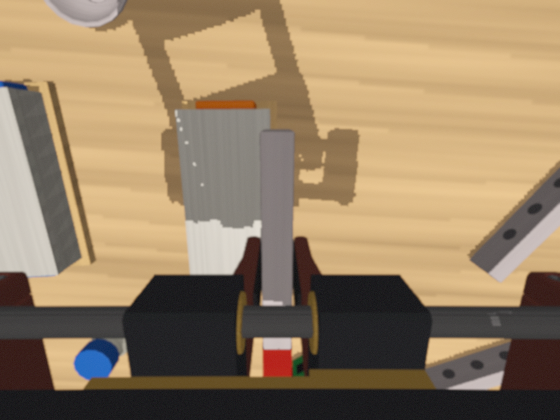

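```bash
python3 - <<'E'
from h import *
p=arm.read_camera("wrist")
b=back(p,[(178,109),(270,111),(187,219)],.045); print(b, np.linalg.norm(b[0]-b[1])); u=b[2]-b[0];yaw=np.arctan2(u[1],u[0]);print("yaw",yaw, "ctr",b[:2].mean(0)[:2]+.075*np.array([np.cos(.082),np.sin(.082)]))
e=back(p,[(277,130)],.139)[0]; print("bar end",e,"dist to tcp",np.linalg.norm(e[:2]-arm.get_state()["tcp_pos"][:2]))
E
```

```text
[[0.4858 0.1421 0.045 ]
 [0.4827 0.2104 0.045 ]
 [0.5712 0.1477 0.045 ]] 0.06832086853472058
yaw 0.06499754193656884 ctr [0.559  0.1824]
bar end [0.4939 0.2166 0.139 ] dist to tcp 0.07086911435530331
```

carry_out --deltas '[[[-12,-3,5,0,0,-0.006],[-12,-2,8,-0.008,0.003,-0.004],[-9,-2,8,0,0,0],[-3,0,8,0,0,0],[-1,0,8,0,0,0],[0,0,6,0,0,0],[0,0,4,0,0,0],[0,0,0,0,0,0],[0,0,0,0,0,0]]]'

```text
time_s: 7.43
tcp_pos: [0.5552, 0.1841, 0.0673]
orientation: [[-0.079, 0.997, -0.005], [0.997, 0.079, -0.001], [-0.0, -0.005, -1.0]]
force: [0.2, -0.0, -3.3]
width: 0.0157
```

```bash
python3 - <<'E'
from h import *
goto((.560,.181),.056,1.649)
E
```

```text
t 7.43 tcp [0.5552 0.1841 0.0673] toolx 1.6498 tilt [-0.0054 -0.0005] F [ 0.1813 -0.0466 -3.3113] w 0.0157
need mm [-3.4  4.6 11.3] rz 0.0008 j6 -1.351785521364227
```

carry_out --deltas '[[[-3,4,3,-0.005,0,0],[0,1,3,0,0,0],[0,0,2,0,0,0],[0,0,0,0,0,0],[0,0,0,0,0,0]]]'

```text
time_s: 7.85
tcp_pos: [0.5623, 0.1823, 0.0593]
orientation: [[-0.08, 0.997, 0.002], [0.997, 0.08, 0.001], [0.0, 0.002, -1.0]]
force: [0.4, 0.6, -3.6]
width: 0.0158
```

carry_out --deltas '[[[0,0,1,0,0,0],[0,0,0,0,0,0]]]'

```text
time_s: 8.02
tcp_pos: [0.5624, 0.1824, 0.0585]
orientation: [[-0.08, 0.997, 0.003], [0.997, 0.08, 0.001], [0.001, 0.003, -1.0]]
force: [0.6, -0.4, -2.8]
width: 0.0159
```

carry_out --deltas '[[[0,0,1,0,0,0],[0,0,0,0,0,0]]]'

```text
time_s: 8.18
tcp_pos: [0.5625, 0.1825, 0.0576]
orientation: [[-0.08, 0.997, 0.003], [0.997, 0.08, 0.001], [0.001, 0.003, -1.0]]
force: [0.7, 0.8, -2.9]
width: 0.016
```

carry_out --deltas '[[[0,0,0.7,0,0,0],[0,0,0,0,0,0]]]'

```text
time_s: 8.35
tcp_pos: [0.5625, 0.1825, 0.057]
orientation: [[-0.08, 0.997, 0.003], [0.997, 0.08, 0.001], [0.001, 0.003, -1.0]]
force: [0.4, -0.6, -3.3]
width: 0.0162
```

carry_out --deltas '[[[0,0,0.7,0,0,0],[0,0,0,0,0,0]]]'

```text
time_s: 8.52
tcp_pos: [0.5626, 0.1825, 0.0563]
orientation: [[-0.08, 0.997, 0.003], [0.997, 0.08, 0.001], [0.001, 0.004, -1.0]]
force: [0.0, -0.3, -3.7]
width: 0.0155
```

```bash
python3 - <<'E'
from h import *
goto((.560,.181),.056,1.649)
p=arm.read_camera("scene"); save(p,"s2.png",(200,180,420,360),3.5)
E
```

```text
t 8.52 tcp [0.5626 0.1825 0.0563] toolx 1.6507 tilt [0.0035 0.001 ] F [ 0.0011 -0.2717 -3.7201] w 0.0155
need mm [-1.3 -2.7  0.3] rz 0.0017 j6 -1.357152863830385
```

View pics/s2.png

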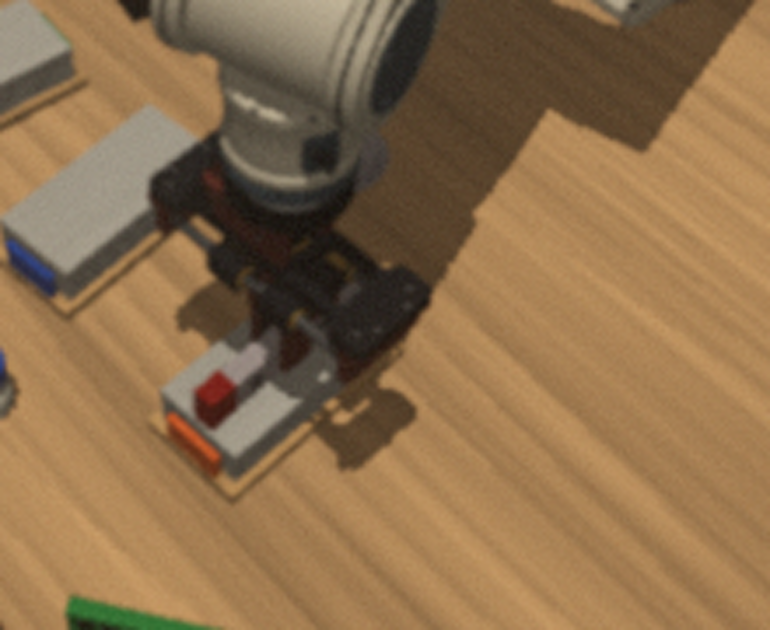

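carry_out --deltas '[[[0,0,0.5,0,0,0],[0,0,0,0,0,0]]]'

```text
time_s: 8.73
tcp_pos: [0.5627, 0.1825, 0.0562]
orientation: [[-0.08, 0.997, 0.004], [0.997, 0.08, 0.001], [0.001, 0.004, -1.0]]
force: [-1.0, -0.9, -2.2]
width: 0.0162
```

carry_out --deltas '[[[0,0,0.5,0,0,0],[0,0,0,0,0,0]]]'

```text
time_s: 8.9
tcp_pos: [0.5628, 0.1826, 0.0562]
orientation: [[-0.08, 0.997, 0.004], [0.997, 0.08, 0.001], [0.001, 0.004, -1.0]]
force: [-0.6, -1.2, -2.5]
width: 0.0156
```

Contact came at TCP 56.2 mm, putting the underside at about 45 mm. That is the flat-face height, not the 47.5 mm of a hump. Next I let go.

carry_out --deltas '[[[0,0,0,0,0,0],[0,0,0,0,0,0],[0,0,0,0,0,0],[0,0,0,0,0,0],[0,0,0,0,0,0],[0,0,0,0,0,0]]]' --hand 0.5

```text
time_s: 9.4
tcp_pos: [0.5643, 0.1831, 0.057]
orientation: [[-0.08, 0.997, 0.007], [0.997, 0.08, 0.002], [0.002, 0.007, -1.0]]
force: [-0.8, 0.3, -0.2]
width: 0.0439
```

carry_out --deltas '[[[0,0,-5,0,0,0],[0,0,-15,0,0,0],[0,0,-20,0,0,0],[0,0,-25,0,0,0],[0,0,0,0,0,0],[0,0,0,0,0,0]]]'

```text
time_s: 9.9
tcp_pos: [0.563, 0.1826, 0.1246]
orientation: [[-0.08, 0.997, 0.005], [0.997, 0.08, 0.001], [0.001, 0.005, -1.0]]
force: [-0.4, -0.6, -0.2]
width: 0.0441
```

```bash
python3 - <<'E'
from h import *
goto((.560,.181),.11,1.649)
p=arm.read_camera("wrist"); save(p,"w4.png")
for l in ("red_end","plain_end"):
    for d in arm.mark_of(p,l)[:3]:
        uv=np.array(d["xy"])*[560,420]; print(l,d["score"],uv,back(p,[uv],.075)[0])
p=arm.read_camera("scene"); save(p,"s3.png",(200,180,420,360),3.5)
E
```

```text
t 9.9 tcp [0.563  0.1826 0.1246] toolx 1.6508 tilt [0.0045 0.0014] F [-0.3551 -0.617  -0.1763] w 0.0441
need mm [-1.4 -3.2 14.6] rz 0.0018 j6 -1.3571568752971352
red_end 0.88 [277.424 295.008] [0.6197 0.1879 0.075 ]
plain_end 0.75 [534.296 271.698] [0.5835 0.3813 0.075 ]
plain_end 0.65 [277.2   145.488] [0.5044 0.1784 0.075 ]
```

View pics/w4.png

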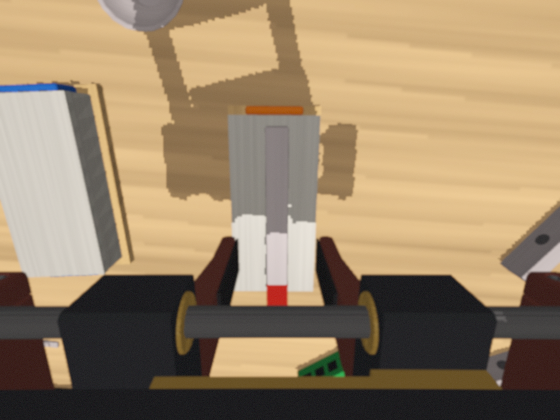

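View pics/s3.png

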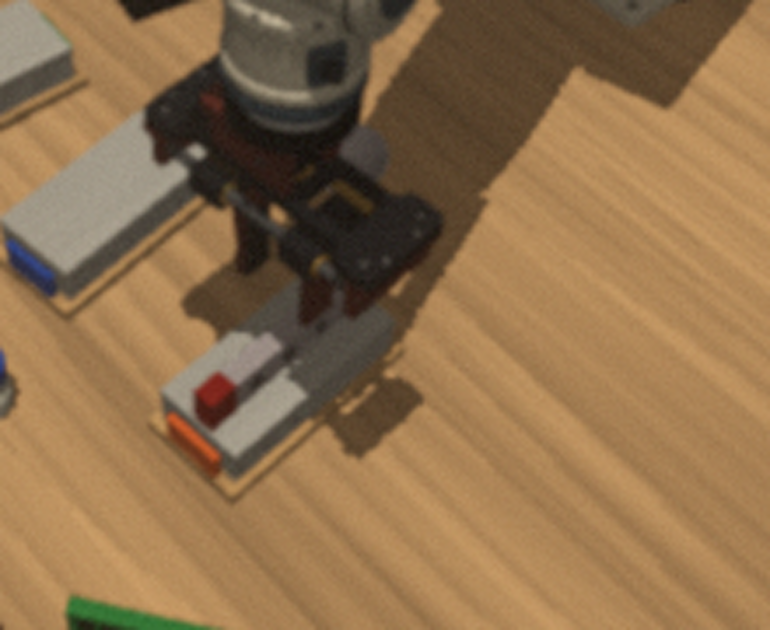

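Wrist view: the bar runs from (277,126) to (277,304), centred on the face, which spans about columns 230–318. I shut the fingers and go over the red end.

carry_out --deltas '[[[0,5,0,0,0,0],[0,10,0,-0.005,0,0],[0,12,0,0,0,0],[0,12,0,0,0,0],[0,9,5,0,0,0],[0,6,8,0,0,0],[0,2,8,0,0,0],[0,0,8,0,0,0],[0,0,4,0,0,0],[0,0,0,0,0,0],[0,0,0,0,0,0]]]' --hand 1

```text
time_s: 11.02
tcp_pos: [0.6195, 0.1859, 0.0787]
orientation: [[-0.08, 0.997, -0.003], [0.997, 0.08, -0.002], [-0.002, -0.003, -1.0]]
force: [0.3, 0.4, -0.3]
width: 0.0001
```

```bash
python3 - <<'E'
from h import *
goto((.620,.1876),.076,1.65)
E
```

```text
t 11.02 tcp [0.6195 0.1859 0.0787] toolx 1.6506 tilt [-0.0031 -0.0023] F [ 0.3406  0.4469 -0.2539] w 0.0001
need mm [1.6 0.7 2.7] rz 0.0006 j6 -1.3756257808297851
```

carry_out --deltas '[[[1.5,0,1,0,0,0],[0,0,1,0,0,0],[0,0,0,0,0,0]]]'

```text
time_s: 11.27
tcp_pos: [0.6184, 0.1875, 0.0767]
orientation: [[-0.08, 0.997, -0.004], [0.997, 0.08, -0.002], [-0.002, -0.004, -1.0]]
force: [-0.6, 0.9, -0.1]
width: 0.0002
```

carry_out --deltas '[[[0,0,1,0,0,0],[0,0,0,0,0,0]]]'

```text
time_s: 11.43
tcp_pos: [0.6186, 0.1878, 0.0765]
orientation: [[-0.08, 0.997, -0.003], [0.997, 0.08, -0.002], [-0.002, -0.003, -1.0]]
force: [-0.8, 0.2, -0.3]
width: 0.0004
```

carry_out --deltas '[[[0,0,1,0,0,0],[0,0,0,0,0,0]]]'

```text
time_s: 11.6
tcp_pos: [0.6189, 0.1879, 0.076]
orientation: [[-0.08, 0.997, -0.002], [0.997, 0.08, -0.002], [-0.002, -0.002, -1.0]]
force: [-0.4, 0.2, 0.1]
width: 0.0003
```

carry_out --deltas '[[[0,0,1,0,0,0],[0,0,1,0,0,0]]]'

```text
time_s: 11.77
tcp_pos: [0.6193, 0.1881, 0.0753]
orientation: [[-0.08, 0.997, -0.001], [0.997, 0.08, -0.002], [-0.001, -0.001, -1.0]]
force: [-5.1, -0.9, 14.0]
width: 0.0006
```

carry_out --deltas '[[[0,0,0,0,0,0]]]'

```text
time_s: 11.85
tcp_pos: [0.6193, 0.1881, 0.0758]
orientation: [[-0.08, 0.997, -0.001], [0.997, 0.08, -0.002], [-0.001, -0.001, -1.0]]
force: [0.4, -0.6, 0.4]
width: 0.0006
```

carry_out --deltas '[[[0,0,0.5,0,0,0]]]'

```text
time_s: 11.93
tcp_pos: [0.6196, 0.1881, 0.0756]
orientation: [[-0.08, 0.997, -0.0], [0.997, 0.08, -0.001], [-0.001, -0.0, -1.0]]
force: [0.3, 0.5, 0.2]
width: 0.0005
```

carry_out --deltas '[[[0,0,0.5,0,0,0]]]'

```text
time_s: 12.02
tcp_pos: [0.6196, 0.1881, 0.0754]
orientation: [[-0.08, 0.997, 0.0], [0.997, 0.08, -0.001], [-0.001, -0.0, -1.0]]
force: [-1.7, -0.1, 5.5]
width: 0.0001
```

carry_out --deltas '[[[0,0,0.6,0,0,0],[0,0,0.6,0,0,0]]]'

```text
time_s: 12.18
tcp_pos: [0.6196, 0.1881, 0.0753]
orientation: [[-0.08, 0.997, -0.0], [0.997, 0.08, -0.001], [-0.001, -0.0, -1.0]]
force: [-2.5, -1.1, 7.9]
width: 0.0004
```

carry_out --deltas '[[[0,0,0.6,0,0,0],[0,0,0.6,0,0,0]]]'

```text
time_s: 12.35
tcp_pos: [0.6196, 0.1882, 0.0754]
orientation: [[-0.08, 0.997, -0.0], [0.997, 0.08, -0.001], [-0.001, -0.0, -1.0]]
force: [-3.2, -0.1, 7.1]
width: 0.0008
```

carry_out --deltas '[[[0,0,0.6,0,0,0],[0,0,0.6,0,0,0]]]'

```text
time_s: 12.52
tcp_pos: [0.6196, 0.1881, 0.0754]
orientation: [[-0.08, 0.997, -0.0], [0.997, 0.08, -0.001], [-0.001, -0.0, -1.0]]
force: [-3.1, -1.5, 5.9]
width: 0.0005
```

```bash
python3 - <<'E'
from h import *
for n in ("scene","wrist"):
    p=arm.read_camera(n); np.save(f"red_{n}.npy",p["img"]); save(p,f"pr_{n}.png",(200,180,420,360) if n=="scene" else None,3.5 if n=="scene" else 1)
goto((.5042,.1784),.1,1.65)
E
```

```text
t 12.62 tcp [0.6196 0.1881 0.0754] toolx 1.651 tilt [-0.0002 -0.0012] F [-2.6914 -1.1837  6.7776] w 0.0005
need mm [  -0.5 -115.8  -24.6] rz 0.001 j6 -1.373093936995789
```

View pics/pr_scene.png

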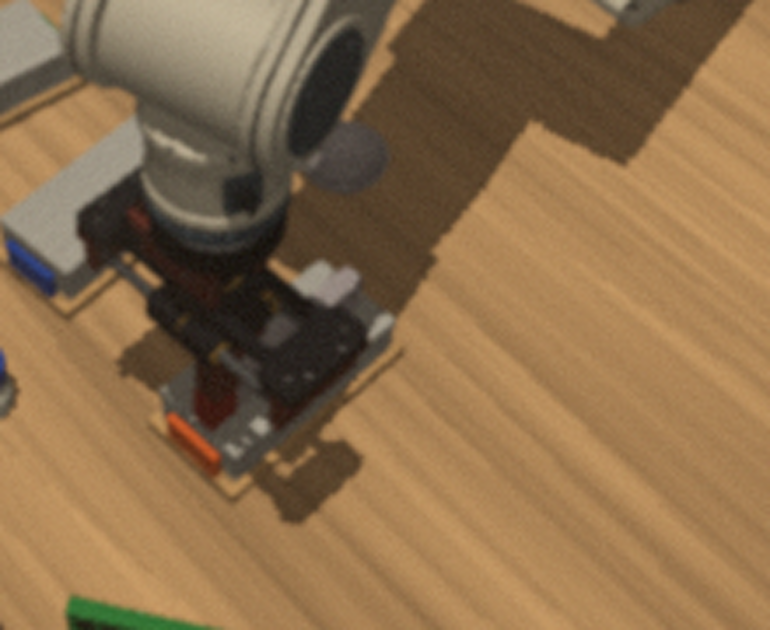

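View pics/pr_wrist.png

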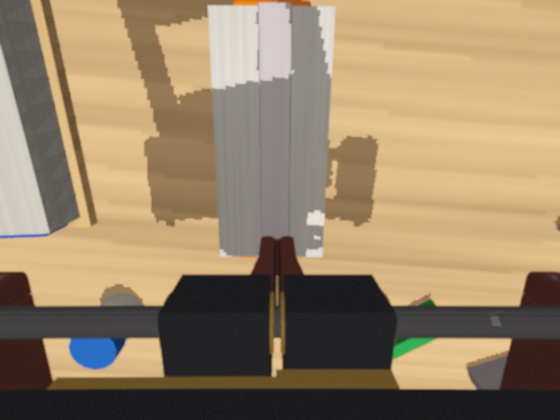

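```bash
python3 - <<'E'
from h import *
p=arm.read_camera("wrist")
for z in (.075,.0795): print(proj(p,[[.492,.1774,z],[.494,.1774,z]]).ravel(), np.diff(proj(p,[[.492,.1694,z],[.492,.1854,z]]),axis=0))
save(p,"prz.png",(200,0,350,110),5)
E
```

```text
[275.2962   2.8386 274.9593   7.7535] [[34.2716  3.1427]]
[275.2256  -0.8301 274.8784   4.254 ] [[35.3459  3.2505]]
```

View pics/prz.png

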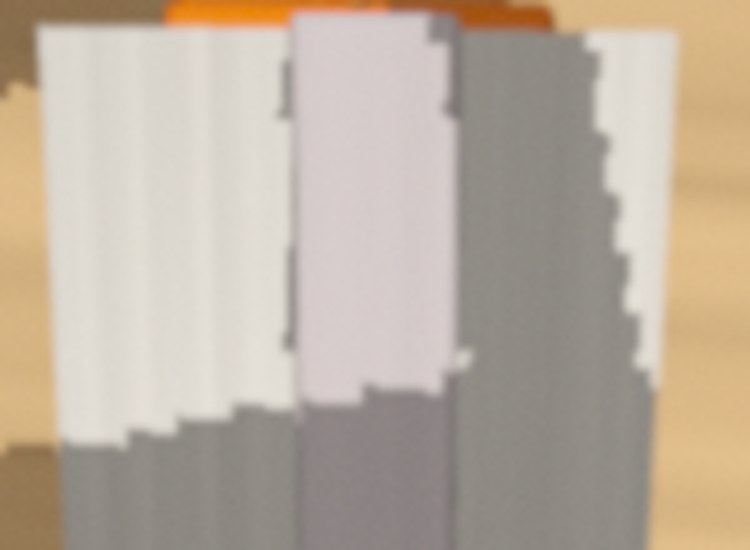

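carry_out --deltas '[[[0,0,-6,0,0,0],[0,0,-12,0,0,0],[0,-10,-5,0,0,0],[0,-18,0,0,0,0],[0,-22,0,0,0,0],[0,-22,0,0,0,0],[0,-18,0,0,0,0],[0,-10,0,0,0,0],[0,0,0,0,0,0],[0,0,0,0,0,0]]]'

```text
time_s: 13.5
tcp_pos: [0.5133, 0.1794, 0.1038]
orientation: [[-0.08, 0.997, 0.004], [0.997, 0.08, 0.0], [-0.0, 0.004, -1.0]]
force: [0.2, -0.7, 0.1]
width: 0.0004
```

```bash
python3 - <<'E'
from h import *
goto((.5042,.1784),.077,1.65)
for n in ("scene",):
    p=arm.read_camera(n); save(p,f"ps_{n}.png",(200,180,420,360) if n=="scene" else None,3.5 if n=="scene" else 1)
E
```

```text
t 13.5 tcp [0.5133 0.1794 0.1038] toolx 1.6505 tilt [0.0039 0.0001] F [ 0.2469 -0.6647  0.1112] w 0.0004
need mm [-0.3 -9.2 26.7] rz 0.0005 j6 -1.3343800261056233
```

View pics/ps_scene.png

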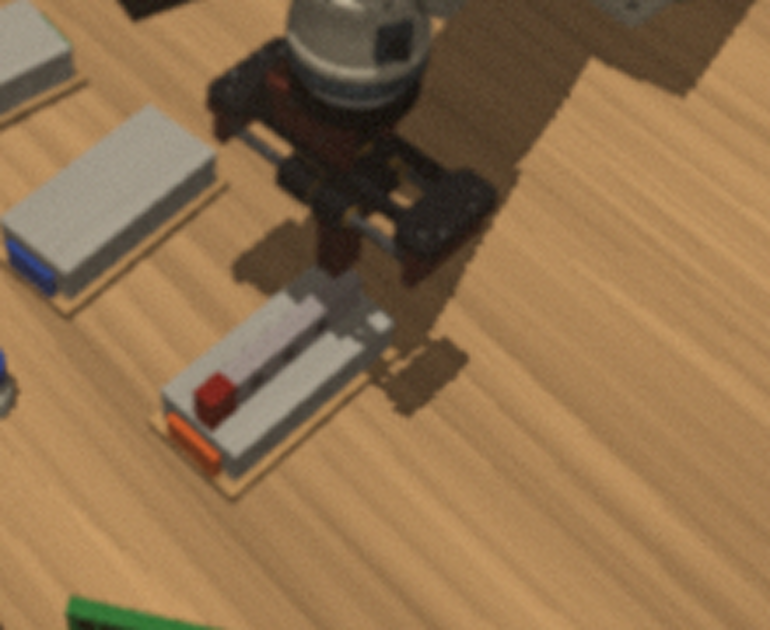

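Plain end in the wrist view: row about 2.6, about 33 px wide. That agrees with the flush prediction (row 2.8) rather than the raised one (row -0.8). Now the plain end.

carry_out --deltas '[[[0,-5,6,-0.003,0,0],[0,-4,8,0,0,0],[0,0,7,0,0,0],[0,0,3,0,0,0],[0,0,0,0,0,0],[0,0,0,0,0,0]]]'

```text
time_s: 14.05
tcp_pos: [0.5064, 0.1789, 0.0767]
orientation: [[-0.079, 0.997, 0.009], [0.997, 0.079, 0.001], [0.0, 0.009, -1.0]]
force: [-0.6, -0.5, -0.2]
width: 0.0005
```

carry_out --deltas '[[[0,0,1,0,0,0],[0,0,0,0,0,0]]]'

```text
time_s: 14.22
tcp_pos: [0.5066, 0.1789, 0.0754]
orientation: [[-0.079, 0.997, 0.008], [0.997, 0.079, 0.001], [-0.0, 0.008, -1.0]]
force: [-0.8, 0.3, 3.7]
width: 0.0006
```

carry_out --deltas '[[[0,0,0.6,0,0,0],[0,0,0.6,0,0,0]]]'

```text
time_s: 14.38
tcp_pos: [0.5066, 0.179, 0.0753]
orientation: [[-0.079, 0.997, 0.008], [0.997, 0.079, 0.001], [-0.0, 0.008, -1.0]]
force: [-3.5, -0.7, 9.0]
width: 0.0007
```

carry_out --deltas '[[[0,0,0.7,0,0,0],[0,0,0.7,0,0,0]]]'

```text
time_s: 14.55
tcp_pos: [0.5066, 0.179, 0.0754]
orientation: [[-0.079, 0.997, 0.008], [0.997, 0.079, 0.001], [0.0, 0.008, -1.0]]
force: [-3.2, -0.9, 8.1]
width: 0.0002
```

carry_out --deltas '[[[0,0,0.7,0,0,0],[0,0,0.7,0,0,0]]]'

```text
time_s: 14.72
tcp_pos: [0.5066, 0.179, 0.0753]
orientation: [[-0.079, 0.997, 0.008], [0.997, 0.079, 0.001], [0.0, 0.008, -1.0]]
force: [-3.4, -1.3, 7.7]
width: 0.0004
```

carry_out --deltas '[[[0,0,0.7,0,0,0],[0,0,0.7,0,0,0]]]'

```text
time_s: 14.88
tcp_pos: [0.5066, 0.1789, 0.0753]
orientation: [[-0.078, 0.997, 0.008], [0.997, 0.078, 0.001], [0.0, 0.008, -1.0]]
force: [-3.1, -0.8, 7.3]
width: 0.0
```

```bash
python3 - <<'E'
from h import *
p=arm.read_camera("scene"); save(p,"pp_scene.png",(200,180,420,360),3.5)
a=cv2.imread("pics/ps_scene.png",0).astype(np.float32); b=cv2.imread("pics/pp_scene.png",0).astype(np.float32)
s=np.s_[350:430,180:260]
print("red-end shift px (orig), response",[np.round(v,3) for v in cv2.phaseCorrelate(a[s],b[s],cv2.createHanningWindow((80,80),cv2.CV_32F))])
c=cv2.imread("pics/s3.png",0).astype(np.float32)
print("before any press vs now",cv2.phaseCorrelate(c[s],b[s],cv2.createHanningWindow((80,80),cv2.CV_32F)))
P=proj(p,[[.632,.1886,.075],[.632,.1886,.0795]]);print("4.5mm would be px*3.5",(P[1]-P[0])*3.5)
goto((.5042,.1784),.077,1.65)
E
```

```text
red-end shift px (orig), response [array([ 0.001, -0.244]), np.float64(0.538)]
before any press vs now ((-0.04197138812313028, -0.16491953195048126), 0.4127726700901985)
4.5mm would be px*3.5 [-0.077 -3.832]
t 14.93 tcp [0.5066 0.1789 0.0754] toolx 1.6493 tilt [0.008  0.0008] F [-2.3297 -0.7415  6.8139] w 0.0003
need mm [-0.3 -2.4 -1.7] rz -0.0007 j6 -1.3288248184051816
```

View pics/pp_scene.png

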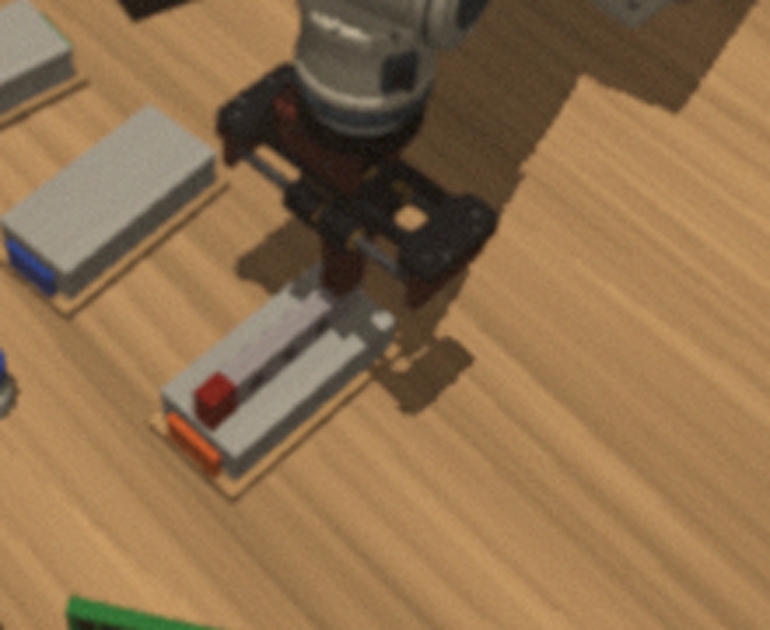

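The red end moved about 0.2 zoomed px under the plain-end press, where rocking would give 3.8, and both ends took load at the same height. So the orange base is true. Lifting clear for a last look.

carry_out --deltas '[[[0,0,-6,0,0,0],[0,0,-15,0,0,0],[0,0,-25,0,0,0],[0,-15,-30,0,0,0],[0,-15,-30,0,0,0],[0,-15,-20,0,0,0],[0,0,0,0,0,0],[0,0,0,0,0,0],[0,0,0,0,0,0]]]'

```text
time_s: 15.68
tcp_pos: [0.4611, 0.1755, 0.2091]
orientation: [[-0.078, 0.997, 0.013], [0.997, 0.078, 0.002], [0.001, 0.013, -1.0]]
force: [0.3, 0.0, -0.4]
width: 0.0005
```

```bash
python3 - <<'E'
from h import *
p=arm.read_camera("wrist"); save(p,"wf.png")
for l in ("red_end","plain_end","face_orange"):
    for d in arm.mark_of(p,l)[:2]:
        uv=np.array(d["xy"])*[560,420]; print(l,round(d["score"],2),uv,back(p,[uv],.045 if "face" in l else .075)[0])
goto((.5042,.1784),.077,1.65)
p=arm.read_camera("scene"); save(p,"sf.png",(200,180,420,360),3.5)
E
```

```text
red_end 0.91 [535.92  245.616] [0.4925 0.4487 0.075 ]
red_end 0.73 [493.08  377.202] [0.6635 0.4512 0.075 ]
plain_end 0.74 [462.896 311.682] [0.5772 0.3934 0.075 ]
plain_end 0.63 [278.88  236.712] [0.5037 0.1813 0.075 ]
t 15.88 tcp [0.4606 0.1752 0.2077] toolx 1.6487 tilt [0.01   0.0014] F [-0.2096  0.1706 -0.0996] w 0.0006
need mm [ -0.3  42.4 131.1] rz -0.0013 j6 -1.3066347506128515
```

View pics/wf.png

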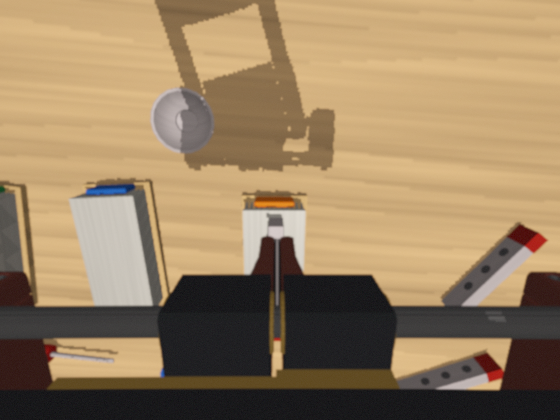

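View pics/sf.png

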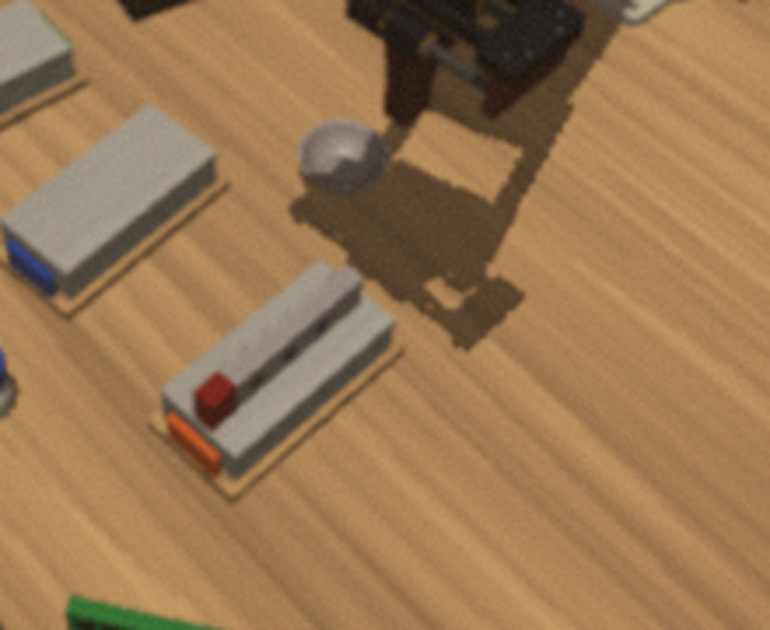

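The bar lies flush along the middle of the orange base, the arm is clear, and nothing else has moved. I hand in.

```bash
python3 -c "
from bench import arm
print(arm.finish_job())"
```

```text
the job is handed in; nothing more can be done
None
```

The orange heat sink is the true one. I left the straightedge lying flush along the middle of its base and handed the job in at about 16 s; no verdict was reported.

- **Bar used:** I took the bar nearest the robot's base and set it on the orange base first. It touched down with its underside at about 45 mm, the height of a flat face.
- **Presses:** With the fingers shut I pressed the red end at about 6–8 N (14 N for an instant), then the plain end at about 7–9 N. Both ends took load at the same height, about 75.4 mm.
- **Rocking:** In the scene camera the red end moved about 0.2 zoomed px while the plain end was pressed; a rocking bar would have moved it about 3.8 px. While the red end was pressed, the wrist camera also showed the plain end at the flush height.
- **Last check:** The final scene picture shows the bar lying centred along the base, the gripper about 13 cm above it and touching nothing, and nothing else visibly moved. The wrist network gave no position for the bar's red end or the orange face in that last view, so the centring to a few millimetres rests on the earlier wrist picture. I did not test the blue and green bases, because orange did not rock.

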